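# Find and press the hidden catch of the bamboo caddy

### The arm

A 7-joint arm with a two-finger parallel gripper is mounted at the origin on the work surface. World frame = base frame: x ahead of the robot, y to its left, z up, the work surface at z = 0. Lengths are in m, angles in degrees, forces in N, time in s.
With the tool pointing down it reaches from about 0.425 to 0.875 m from the base axis. Payload 4.7 kg.
Tool frame: the origin (TCP) lies between the finger pads; the fingertips stand 17 mm ahead of it and the grasp point (between the pads) lies 2 mm behind it; z points along the fingers, y is the line along which they close (so a half turn about z gives the same grasp; the last joint's range is limited). The gripper opens to 87 mm and grips with 3 to 60 N. Pads are 19 mm wide; open, the fingers measure 117 mm over their backs; the gripper's body (75 mm by 190 mm) begins 51 mm behind the grasp point.
Start: joints at [74.433, 18.392, -4.016, 83.108, 1.295, 78.541, -3.26], TCP at [0.183, -0.624, 0.24] pointing down, gripper open.
Joint ranges: [-163.93, 163.93], [-17.29, 119.83], [-79.2, 71.16], [3.27, 140.29], [-89.18, 269.18], [5.43, 117.66], [-154.24, 154.24]. Speed limits (degrees/s): [147.25, 147.25, 180, 180, 180, 180, 180].

### API

Orientations are given as [roll, pitch, yaw] about the fixed x, y, z axes, in that order (R = Rz(yaw) Ry(pitch) Rx(roll)).
In Python, from cell import env, cams gives the robot as it stands.
- The arm moves only by the shell command python3 -m pendant 'ROWS' [FORCE]. ROWS is JSON, a list of rows, each an object of numbers: "tx", "ty", "tz": the shift along the tool's x, y, z each as a share of 0.05 m, from -1 to 1; "spin": the turn about the tool's z as a share of 4 degrees, from -1 to 1; "claw": the closure, from 0 (fully open) to 1 (shut). A call has 1 to 10 rows; each row shifts and turns the commanded pose from where the row before left it, along the tool's axes as they then stand; what a row does not reach is not made up. A row lasts 1/8 s, in which the tool goes at most 62.5 mm and 10.7 degrees, less where a joint would pass 70% of its speed; a pose out of reach is approached as far as the arm can. A call with a number of a shift or a turn outside -1 to 1 is refused whole. A call with a gripper value outside its range is refused whole. The fingers move at their own pace and stop on an object; FORCE is the grip in N (left out, the last holds). Time passes only in rows, so rows that do not move let the fingers close. It gives the time, the measured TCP pose, the force, the opening and the grip force at its end, in the units of the state.
- env.get_obs(): the state, without advancing time (a new reading comes with each control period).
- cams.read_camera(name): name is "scene" or "top"; returns the picture (480x640x3 uint8, red, green, blue); there is no depth.
- cams.camera_info(name): a dict with "fx", "fy", "cx", "cy" (pixels), "rvec" (rotation vector, rad) and "tvec" (3), from world to camera coordinates, as OpenCV has them. Camera axes: x right, y down, z forward; pixel columns grow to the right and rows downward; lengths in m; the calibration is good to about 2 mm. A picture is of the moment at which its call begins. camera_info takes no time and is no camera call.
- env.sign_off(): hands the job in; it is judged then, once.
The state is a dict: "time_s": time; "qpos": joint angles; "joint_velocities": joint speeds; "effort": joint torques, N m; "tool_pos": TCP position; "tool_rot": TCP orientation; "force": force on the tool from outside, world axes, zero at the start; "wrist_torque": the same for the moment, N m; "grip_width": finger opening in m; "grasp_force": force on a finger pad.
Only numpy, scipy, OpenCV 4.12 (cv2) and the standard library are available. Lean on these libraries where they do the work, as an engineer would, in place of code of your own. Each camera call takes 0.05 s, during which the arm holds its last target. There are 200 camera calls.

### The job

The bamboo caddy beside the stove has a hidden drawer, locked by a concealed catch: one of the six short slats along the front of its top is a push button lying almost flush. Feel lightly across the short slats with the closed fingertips to find the one that gives, press it in until the drawer springs open, then let the catch come up again and take the hand away. Pick nothing up, leave the mortar, pestle, tub and whisk where they stand, and do not bang hard on anything.

Things in the scene. Friction and masses are not known exactly. Their poses are not given: they have to be found in the camera images.
- caddy: Bamboo box fixed to the counter, 260 mm deep (its x), 310 wide (y), 100 high (z), slatted top; origin: centre of its underside; front to its -x. Along the front of the top, behind a 24 mm rail, lie six short slats, then long rigid slats; all tops at z = 100 mm but the catch's. A spatula in a clip sticks out 15 mm beyond the +y end, below the top.
- row (a point): Middle of the row of six short slats, at their top face, caddy x = -70, z = 100 mm; axes as the caddy's. The slats are 64 mm long (x), 44 wide (y), 4 mm gaps; their centres lie at y = -120, -72, -24, 24, 72, 120 mm along the row. Five are rigid; the sixth, any of them, is the catch.
- catch (a joint): How far the catch is pressed straight down, in m: 0 up, 0.006 at its stop. Unpressed, its face lies 2 mm below the other slats. The push needed grows from 1.5 N at first to 5 N at the stop; at about 0.004 (4 N) it frees the drawer; it springs up when let go. Its place in the row is not told.
- tray (a joint): How far the hidden drawer has slid out of the caddy's front (to the caddy's -x), in m: 0 shut, 0.060 open. Its plain front is 288 mm wide, upper edge at z = 84 mm, no handle. Freed by the catch, its spring drives it out in under 1 s.
- mortar: Loose white ceramic mortar with blue rim, 91 mm across, 61 mm high, standing upright on the rear half of the caddy's top; origin at the centre of its underside.
- pestle: Loose white porcelain pestle, 106 mm high, 42 mm across its foot, standing upright on the rear half of the caddy's top; origin at the centre of its underside.
- tub: Loose round white plastic tub with grey lid, 91 mm across, 60 mm high, standing on the rear half of the caddy's top; origin at the centre of its underside.
- whisk: Loose stainless whisk, about 270 mm long (along its y) and 52 mm across, lying on the counter beside the caddy's -y end, pointing along its depth; origin below its middle, on the counter.
Mind the look-alikes: they are no part of the job. Leave any orange or red look-alike of the pestle alone.

How it is judged:
By the outcome, as a careful person would: the job done as asked, in the order asked, and still so for the second after the job is handed in, with the robot touching nothing.
It also fails if it takes over 58 s, if anything falls off the work surface, if the arm or the gripper's body presses on something with over 40 N, if the wrist force passes 120 N, or if a joint passes its speed limit or range.

## Working session

There is one attempt and no reset: what is moved stays moved. The work goes in short steps, Python scripts to look and compute and a shell command to move; the robot and the scene stay as the last step left them, time stands still between calls to the robot, and variables do not carry over. Pictures are saved under pics/ and viewed, at most 10 in all, crops included, and the job is handed in when it is done.

```bash
mkdir -p pics; ls; python3 - <<'E'
from cell import env,cams
import cv2
for n in("scene","top"):
    cv2.imwrite(f"pics/{n}0.png",cams.read_camera(n)[:,:,::-1]); print(n,cams.camera_info(n))
o=env.get_obs(); print({k:o[k] for k in("time_s","tool_pos","tool_rot","force","grip_width")})
E
```

```text
pics
scene {'fx': 617.9513630212208, 'fy': 617.9513630212208, 'cx': 312.2745680960632, 'cy': 238.582550936483, 'rvec': array([ 0.5657786 ,  2.65606898, -1.15758774]), 'tvec': array([ 0.5867603 , -0.09143252,  1.2512759 ])}
top {'fx': 450.7317739280149, 'fy': 450.7317739280149, 'cx': 320.24279151893006, 'cy': 243.90257169034322, 'rvec': array([ 2.04812305, -2.14360565,  0.24938545]), 'tvec': array([0.02722176, 0.6549149 , 0.78959709])}
{'time_s': 0.1, 'tool_pos': array([ 0.18306224, -0.62318974,  0.23854714]), 'tool_rot': array([-1.79899692e+02,  6.90803607e-03,  1.63783712e+01]), 'force': array([-0.81683618,  0.36164829,  0.13683155]), 'grip_width': 0.08711944220334025}
```

View pics/scene0.png

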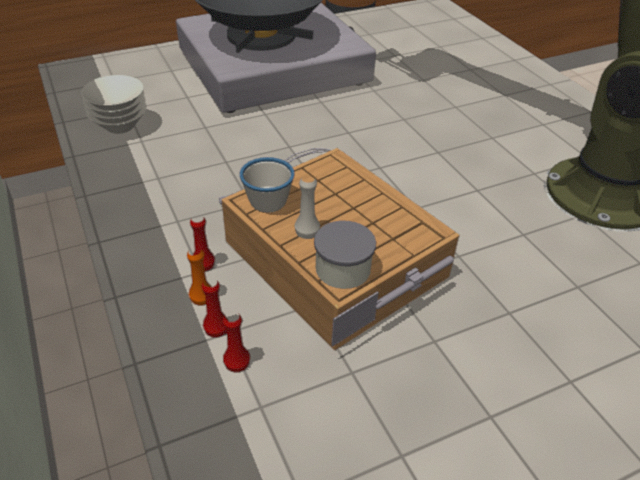

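View pics/top0.png

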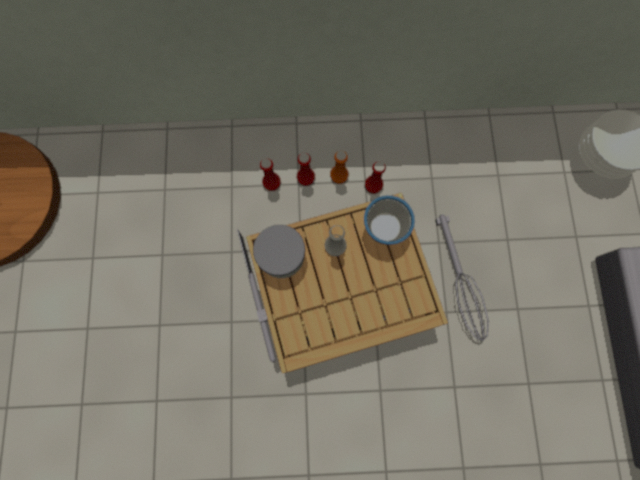

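The scene view shows the caddy at about (340,240), with the tub at (345,255), pestle at (308,210) and mortar at (268,185) on its rear. In the top view the short slats run from about (293,337) to (423,298), with the front rail below them. The look-alikes are the red and orange pestles, at top (271,178), (306,172), (340,170) and (374,180), and none of them is near the row. The other slats that could be confused with the row are the long ones behind it. I'll check both views in close crops.

```bash
python3 - <<'E'
import cv2
a=cv2.imread("pics/top0.png")[190:380,235:455]; cv2.imwrite("pics/topc.png",cv2.resize(a,None,fx=3,fy=3,interpolation=cv2.INTER_CUBIC))
a=cv2.imread("pics/scene0.png")[145:345,215:470]; cv2.imwrite("pics/scenec.png",cv2.resize(a,None,fx=3,fy=3,interpolation=cv2.INTER_CUBIC))
E
```

```text
(no output)
```

View pics/topc.png

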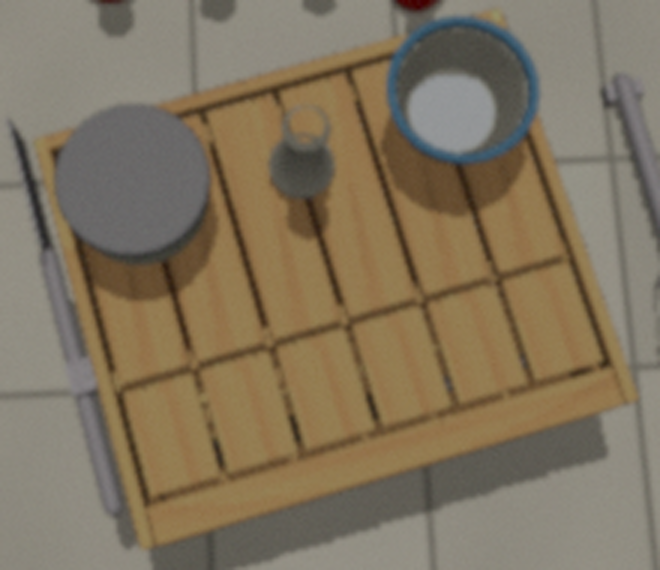

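View pics/scenec.png

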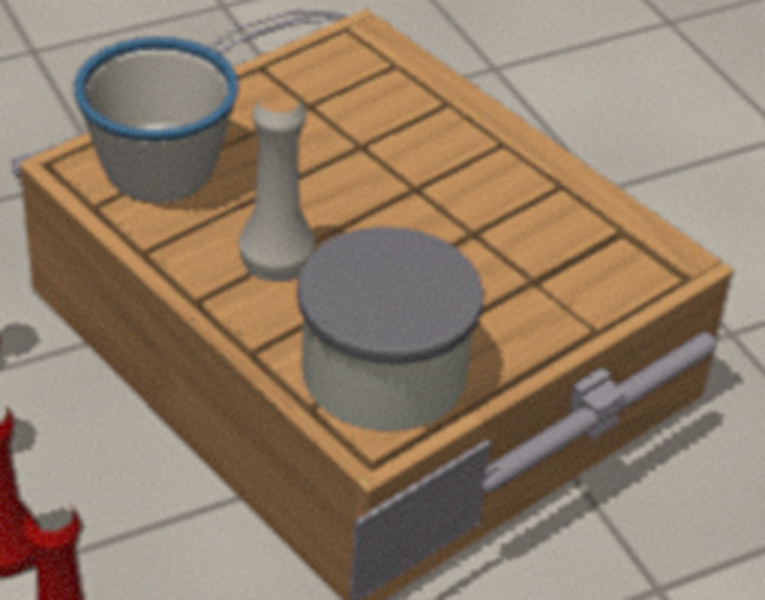

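```bash
cat > m.py <<'E'
import numpy as np,cv2
from scipy.optimize import least_squares
from cell import env,cams
# caddy pts: 4 corners + 4 row groove corners
P=np.array([[-130,155],[-130,-155],[130,155],[130,-155],[-36,144],[-36,-144],[-104,144],[-104,-144]])/1000.
T=np.array([[143,548],[635,400],[37,142],[500,12],[118,388],[565,260],[147,500],[608,367]])
S=np.array([[731,271],[368,12],[370,487],[25,162],[594,330],[265,68],[690,279],[350,32]])
T=(T+.5)/3-.5+[235,190]; S=(S+.5)/3-.5+[215,145]
def cam(n):
    c=cams.camera_info(n); K=np.array([[c["fx"],0,c["cx"]],[0,c["fy"],c["cy"]],[0,0,1]]); return K,np.array(c["rvec"]),np.array(c["tvec"])
C={n:cam(n) for n in("top","scene")}
def pr(n,X): K,r,t=C[n]; return cv2.projectPoints(np.asarray(X,float).reshape(-1,1,3),r,t,K,None)[0][:,0]
def M(n): K,r,t=C[n]; return K@np.c_[cv2.Rodrigues(r)[0],t]
def world(p,X2,z=None):
    c,s=np.cos(p[3]),np.sin(p[3]); X2=np.atleast_2d(X2); return np.c_[X2@np.array([[c,s],[-s,c]])+p[:2],np.full(len(X2),p[2])]
def fit():
    f=lambda p:np.r_[pr("top",world(p,P))-T,pr("scene",world(p,P))-S].ravel()
    return least_squares(f,[.2,-.6,.1,0],loss="soft_l1")
E
python3 - <<'E'
from m import *
X=cv2.triangulatePoints(M("top"),M("scene"),T.T,S.T); X=(X[:3]/X[3]).T; print("tri",X.round(4))
yaw0=np.arctan2(*(X[2]-X[0])[[1,0]])
f=lambda p:np.r_[pr("top",world(p,P))-T,pr("scene",world(p,P))-S].ravel()
r=least_squares(f,[*X[:4].mean(0),yaw0],loss="soft_l1");p=r.x
print("pose",p[:3],np.degrees(p[3]),"res",r.fun.reshape(2,8,2).round(1).tolist())
np.save("p.npy",p)
for y in(-.12,-.072,-.024,.024,.072,.12):
    w=world(p,[-.07,y])[0]; print(y,w.round(4),np.hypot(*w[:2]).round(3))
for n in C: R=cv2.Rodrigues(C[n][1])[0]; print(n,-R.T@C[n][2])
E
```

```text
tri [[ 0.4217  0.0744  0.1001]
 [ 0.4937 -0.2221  0.0998]
 [ 0.6691  0.1347  0.101 ]
 [ 0.7413 -0.1622  0.1012]
 [ 0.5152  0.0864  0.1024]
 [ 0.5799 -0.188   0.1035]
 [ 0.4477  0.0721  0.102 ]
 [ 0.5136 -0.2078  0.0992]]
pose [ 0.58155396 -0.04434848  0.09977172] 13.530231384183985 res [[[-0.9, 1.7], [2.0, 1.2], [-1.1, -0.9], [0.9, -1.0], [-0.1, 1.2], [2.2, -0.2], [0.0, 1.2], [0.3, -0.1]], [[1.9, 0.3], [0.3, -1.2], [-1.2, 2.1], [-2.2, 0.2], [1.5, 1.2], [-1.1, 0.3], [-0.5, 0.5], [-0.6, -0.5]]]
-0.12 [ 0.5416 -0.1774  0.0998] 0.57
-0.072 [ 0.5303 -0.1307  0.0998] 0.546
-0.024 [ 0.5191 -0.0841  0.0998] 0.526
0.024 [ 0.5079 -0.0374  0.0998] 0.509
0.072 [0.4967 0.0093 0.0998] 0.497
0.12 [0.4854 0.0559 0.0998] 0.489
top [0.45259601 0.00254166 0.92101494]
scene [0.9564942  0.64285837 0.76823882]
```

The caddy fit gives a centre of (0.582, -0.044), top z of 0.0998 and yaw of 13.5°. The independently triangulated heights are 99 to 103 mm against the stated 100, its size agrees within 5 mm, and the slats are 0.49 to 0.57 m away, so within reach. I'll turn the tool to 13.5°, close the fingers and go above the -y slat.

```bash
python3 -m pendant '[{"spin":0.72,"claw":1},{"tx":0.75,"ty":-0.58,"claw":1},{"tx":0.75,"ty":-0.58,"claw":1},{"tx":0.75,"ty":-0.58,"claw":1},{"tx":0.75,"ty":-0.58,"claw":1},{"tx":0.75,"ty":-0.58,"claw":1},{"tx":0.75,"ty":-0.58,"claw":1},{"tx":0.75,"ty":-0.58,"claw":1},{"tx":0.75,"ty":-0.58,"claw":1},{"claw":1}]' 10
cat > g.py <<'E'
import sys
from m import *
p=np.load("p.npy"); y=float(sys.argv[1]); o=env.get_obs(); w=world(p,[-.07,y])[0]
d=w-o["tool_pos"]; a=np.radians(o["tool_rot"][2]); c,s=np.cos(a),np.sin(a)
print("t",o["time_s"],"tip z",o["tool_pos"][2]-.017,"yaw err",np.degrees(p[3])-o["tool_rot"][2],"tx,ty",(d[0]*c+d[1]*s)/.05,(d[0]*s-d[1]*c)/.05,"F",o["force"].round(2))
E
python3 g.py -0.12
```

```text
t 0.1 tip z 0.22154714061657116 yaw err -2.848139779777739 tx,ty 9.393323358802876 -6.532244009390335 F [-0.82  0.36  0.14]invalid input at $[0]: expected keys tx, ty, tz, spin, claw
```

```bash
python3 -m pendant '[{"tx":0,"ty":0,"tz":0,"spin":0.72,"claw":1},{"tx":0.75,"ty":-0.58,"tz":0,"spin":0,"claw":1},{"tx":0.75,"ty":-0.58,"tz":0,"spin":0,"claw":1},{"tx":0.75,"ty":-0.58,"tz":0,"spin":0,"claw":1},{"tx":0.75,"ty":-0.58,"tz":0,"spin":0,"claw":1},{"tx":0.75,"ty":-0.58,"tz":0,"spin":0,"claw":1},{"tx":0.75,"ty":-0.58,"tz":0,"spin":0,"claw":1},{"tx":0.75,"ty":-0.58,"tz":0,"spin":0,"claw":1},{"tx":0.75,"ty":-0.58,"tz":0,"spin":0,"claw":1},{"tx":0,"ty":0,"tz":0,"spin":0,"claw":1}]' 10
python3 g.py -0.12
```

```text
time_s: 1.35
tool_pos: [0.4237, -0.3236, 0.2394]
tool_rot: [-179.9, -0.1, 14.0]
force: [-0.6, -0.1, -0.4]
grip_width: 0.0017
grasp_force: 0.0
t 1.35 tip z 0.22241075569844432 yaw err -0.43407698030200415 tx,ty 2.9939291409292283 -2.2692863497590543 F [-0.6  -0.1  -0.37]
```

```bash
python3 -m pendant '[{"tx":0.75,"ty":-0.57,"tz":0,"spin":0.1,"claw":1},{"tx":0.75,"ty":-0.57,"tz":0,"spin":0,"claw":1},{"tx":0.75,"ty":-0.57,"tz":0,"spin":0,"claw":1},{"tx":0.75,"ty":-0.56,"tz":0,"spin":0,"claw":1},{"tx":0,"ty":0,"tz":0.5,"spin":0,"claw":1},{"tx":0,"ty":0,"tz":0.5,"spin":0,"claw":1},{"tx":0,"ty":0,"tz":0.5,"spin":0,"claw":1},{"tx":0,"ty":0,"tz":0.5,"spin":0,"claw":1},{"tx":0,"ty":0,"tz":0.1,"spin":0,"claw":1},{"tx":0,"ty":0,"tz":0,"spin":0,"claw":1}]' 10
python3 g.py -0.12; python3 - <<'E'
from cell import cams
import cv2
a=cams.read_camera("scene")[:,:,::-1][90:330,180:500]; cv2.imwrite("pics/s1.png",cv2.resize(a,None,fx=2.5,fy=2.5))
E
```

```text
time_s: 2.6
tool_pos: [0.5408, -0.184, 0.1346]
tool_rot: [180.0, 0.0, 13.0]
force: [0.0, -0.0, 0.0]
grip_width: 0.0004
grasp_force: 0.0
t 2.6 tip z 0.11764506042367988 yaw err 0.4818543084873337 tx,ty 0.04530605182232241 -0.12492963348187965 F [ 0.02 -0.01  0.04]
```

View pics/s1.png

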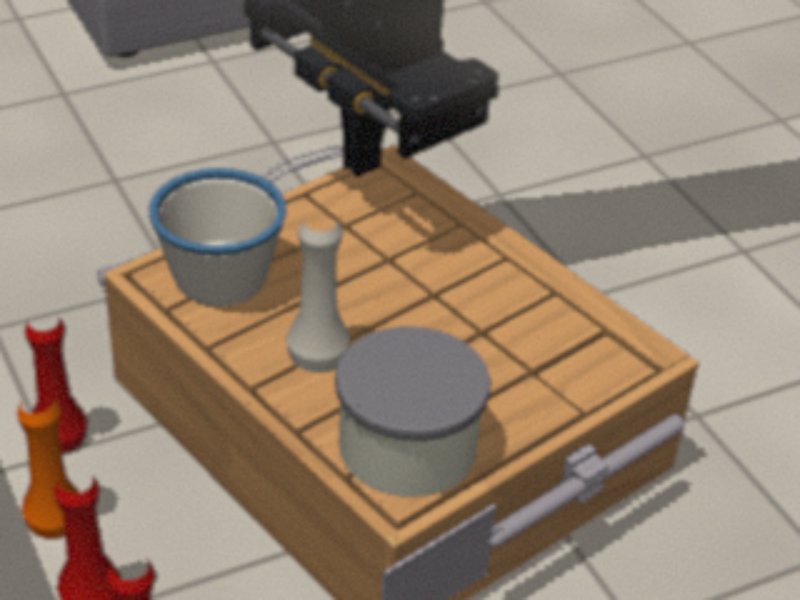

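The closed fingertips stand above the -y slat, at about (365,165) in the crop, clear of the mortar. I'll feel down from there.

```bash
python3 -m pendant '[{"tx":0.04,"ty":-0.12,"tz":0.1,"spin":-0.1,"claw":1},{"tx":0,"ty":0,"tz":0.1,"spin":0,"claw":1},{"tx":0,"ty":0,"tz":0.08,"spin":0,"claw":1},{"tx":0,"ty":0,"tz":0,"spin":0,"claw":1}]'; python3 g.py -0.12
python3 -m pendant '[{"tx":0,"ty":0,"tz":0.02,"spin":0,"claw":1},{"tx":0,"ty":0,"tz":0,"spin":0,"claw":1}]'
python3 -m pendant '[{"tx":0,"ty":0,"tz":0.02,"spin":0,"claw":1},{"tx":0,"ty":0,"tz":0,"spin":0,"claw":1}]'
python3 -m pendant '[{"tx":0,"ty":0,"tz":0.02,"spin":0,"claw":1},{"tx":0,"ty":0,"tz":0,"spin":0,"claw":1}]'; python3 g.py -0.12
```

```text
time_s: 3.15
tool_pos: [0.5412, -0.177, 0.1201]
tool_rot: [-180.0, 0.0, 13.5]
force: [-0.1, -0.7, -0.8]
grip_width: 0.0004
grasp_force: 0.0
t 3.15 tip z 0.10308459732960916 yaw err 0.03913863194105538 tx,ty 0.005949377515300492 0.008596175040449962 F [-0.08 -0.7  -0.79]
time_s: 3.4
tool_pos: [0.5416, -0.1771, 0.1196]
tool_rot: [180.0, -0.0, 13.5]
force: [-0.2, 0.2, -0.3]
grip_width: 0.0003
grasp_force: 0.0
time_s: 3.65
tool_pos: [0.5415, -0.177, 0.1185]
tool_rot: [-180.0, 0.0, 13.5]
force: [-0.7, 0.5, -0.3]
grip_width: 0.0003
grasp_force: 0.0
time_s: 3.9
tool_pos: [0.5415, -0.177, 0.1175]
tool_rot: [180.0, 0.0, 13.5]
force: [0.1, 0.1, -0.2]
grip_width: 0.0005
grasp_force: 0.0
t 3.9 tip z 0.10052607674505462 yaw err 0.028565981705940047 tx,ty -0.0012742980885825596 0.007954451260580211 F [ 0.07  0.08 -0.2 ]
```

```bash
for i in 1 2 3; do python3 -m pendant '[{"tx":0,"ty":0,"tz":0.01,"spin":0,"claw":1},{"tx":0,"ty":0,"tz":0,"spin":0,"claw":1}]' | grep -E "tool_pos|force:"; done
```

```text
tool_pos: [0.5416, -0.177, 0.1175]
force: [-1.6, -0.3, 4.9]
grasp_force: 2.2
tool_pos: [0.5416, -0.177, 0.1175]
force: [-3.2, 0.1, 7.5]
grasp_force: 3.7
tool_pos: [0.5416, -0.177, 0.1174]
force: [-3.4, 1.0, 10.4]
grasp_force: 5.0
```

The first slat is rigid: the tips stop at TCP z 0.1175 and the force climbs to 10 N. On to the next one, with a shallower probe 1 mm below the contact height.

```bash
python3 -m pendant '[{"tx":0,"ty":0,"tz":-0.1,"spin":0,"claw":1},{"tx":0,"ty":-0.48,"tz":0,"spin":0,"claw":1},{"tx":0,"ty":-0.48,"tz":0,"spin":0,"claw":1},{"tx":0,"ty":0,"tz":0,"spin":0,"claw":1}]'| grep -E "tool_pos|force:"; python3 g.py -0.072
python3 -m pendant '[{"tx":0,"ty":0,"tz":0.05,"spin":0,"claw":1},{"tx":0,"ty":0,"tz":0.02,"spin":0,"claw":1},{"tx":0,"ty":0,"tz":0.02,"spin":0,"claw":1},{"tx":0,"ty":0,"tz":0,"spin":0,"claw":1}]' | grep -E "tool_pos|force:"
```

```text
tool_pos: [0.5297, -0.1262, 0.1208]
force: [0.8, 0.9, -0.5]
grasp_force: 0.0
t 5.15 tip z 0.10381628633326588 yaw err -0.2820375891428615 tx,ty -0.01008422612089397 0.09069512295837677 F [ 0.81  0.95 -0.46]
tool_pos: [0.5302, -0.1309, 0.1174]
force: [-2.9, 1.4, 7.7]
grasp_force: 3.8
```

```bash
python3 -m pendant '[{"tx":0,"ty":0,"tz":-0.1,"spin":0,"claw":1},{"tx":0,"ty":-0.48,"tz":0,"spin":0,"claw":1},{"tx":0,"ty":-0.48,"tz":0,"spin":0,"claw":1},{"tx":0,"ty":0,"tz":0,"spin":0,"claw":1},{"tx":0,"ty":0,"tz":0,"spin":0,"claw":1}]'| grep -E "tool_pos|force:"; python3 g.py -0.024
python3 -m pendant '[{"tx":0,"ty":0,"tz":0.05,"spin":0,"claw":1},{"tx":0,"ty":0,"tz":0.02,"spin":0,"claw":1},{"tx":0,"ty":0,"tz":0.02,"spin":0,"claw":1},{"tx":0,"ty":0,"tz":0,"spin":0,"claw":1}]' | grep -E "tool_pos|force:"
```

```text
tool_pos: [0.5191, -0.0834, 0.1216]
force: [0.4, -0.8, -0.4]
grasp_force: 0.0
t 6.275 tip z 0.1045668631546142 yaw err -0.02449506337067575 tx,ty -0.0022433134404521225 0.013594911567645836 F [ 0.38 -0.81 -0.4 ]
tool_pos: [0.519, -0.0842, 0.1175]
force: [-3.0, 0.5, 5.1]
grasp_force: 2.4
```

Slats 2 and 3 are rigid too. Next is slat 4.

```bash
python3 -m pendant '[{"tx":0,"ty":0,"tz":-0.1,"spin":0,"claw":1},{"tx":0,"ty":-0.48,"tz":0,"spin":0,"claw":1},{"tx":0,"ty":-0.48,"tz":0,"spin":0,"claw":1},{"tx":0,"ty":0,"tz":0,"spin":0,"claw":1},{"tx":0,"ty":0,"tz":0,"spin":0,"claw":1}]'| grep -E "tool_pos|force:"; python3 g.py 0.024
python3 -m pendant '[{"tx":0,"ty":0,"tz":0.05,"spin":0,"claw":1},{"tx":0,"ty":0,"tz":0.03,"spin":0,"claw":1},{"tx":0,"ty":0,"tz":0.02,"spin":0,"claw":1},{"tx":0,"ty":0,"tz":0,"spin":0,"claw":1}]' | grep -E "tool_pos|force:"
```

```text
tool_pos: [0.5082, -0.0379, 0.1221]
force: [-0.9, 0.3, 0.1]
grasp_force: 0.0
t 7.4 tip z 0.10507836343331405 yaw err 0.06844060070265101 tx,ty -0.0033788009848890075 -0.011185192294549338 F [-0.85  0.31  0.09]
tool_pos: [0.5079, -0.0376, 0.1174]
force: [-2.0, -0.8, 4.9]
grasp_force: 2.4
```

```bash
python3 -m pendant '[{"tx":0,"ty":0,"tz":-0.1,"spin":0,"claw":1},{"tx":0,"ty":-0.48,"tz":0,"spin":0,"claw":1},{"tx":0,"ty":-0.48,"tz":0,"spin":0,"claw":1},{"tx":0,"ty":0,"tz":0,"spin":0,"claw":1},{"tx":0,"ty":0,"tz":0,"spin":0,"claw":1}]'| grep -E "tool_pos|force:"; python3 g.py 0.072
python3 -m pendant '[{"tx":0,"ty":0,"tz":0.05,"spin":0,"claw":1},{"tx":0,"ty":0,"tz":0.03,"spin":0,"claw":1},{"tx":0,"ty":0,"tz":0.02,"spin":0,"claw":1},{"tx":0,"ty":0,"tz":0,"spin":0,"claw":1}]' | grep -E "tool_pos|force:"
```

```text
tool_pos: [0.497, 0.0089, 0.1221]
force: [0.4, -0.0, -0.2]
grasp_force: 0.0
t 8.525 tip z 0.10507656250272245 yaw err 0.057410549846510506 tx,ty -0.004431352086723063 -0.009026998291617672 F [ 0.41 -0.03 -0.19]
tool_pos: [0.4967, 0.009, 0.1175]
force: [-2.4, -1.7, 5.0]
grasp_force: 2.4
```

```bash
python3 -m pendant '[{"tx":0,"ty":0,"tz":-0.1,"spin":0,"claw":1},{"tx":0,"ty":-0.48,"tz":0,"spin":0,"claw":1},{"tx":0,"ty":-0.48,"tz":0,"spin":0,"claw":1},{"tx":0,"ty":0,"tz":0,"spin":0,"claw":1},{"tx":0,"ty":0,"tz":0,"spin":0,"claw":1}]'| grep -E "tool_pos|force:"; python3 g.py 0.12
python3 -m pendant '[{"tx":0,"ty":0,"tz":0.05,"spin":0,"claw":1},{"tx":0,"ty":0,"tz":0.03,"spin":0,"claw":1},{"tx":0,"ty":0,"tz":0.02,"spin":0,"claw":1},{"tx":0,"ty":0,"tz":0,"spin":0,"claw":1}]' | grep -E "tool_pos|force:"
```

```text
tool_pos: [0.4857, 0.0556, 0.122]
force: [1.7, -0.7, -0.5]
grasp_force: 0.0
t 9.65 tip z 0.10500366893227571 yaw err 0.05689114970864395 tx,ty -0.0039703917740031135 -0.008948354683826907 F [ 1.66 -0.68 -0.47]
tool_pos: [0.4855, 0.0562, 0.1169]
force: [-0.2, 0.1, -0.3]
grasp_force: 0.0
```

The sixth slat (+y end) is the catch, since the tips go below the top without any force. I'll press it gently.

```bash
python3 -m pendant '[{"tx":0,"ty":0,"tz":0.03,"spin":0,"claw":1},{"tx":0,"ty":0,"tz":0.02,"spin":0,"claw":1},{"tx":0,"ty":0,"tz":0.02,"spin":0,"claw":1},{"tx":0,"ty":0,"tz":0,"spin":0,"claw":1}]'| grep -E "tool_pos|force:"
python3 -m pendant '[{"tx":0,"ty":0,"tz":0.02,"spin":0,"claw":1},{"tx":0,"ty":0,"tz":0.02,"spin":0,"claw":1},{"tx":0,"ty":0,"tz":0.02,"spin":0,"claw":1},{"tx":0,"ty":0,"tz":0,"spin":0,"claw":1},{"tx":0,"ty":0,"tz":0,"spin":0,"claw":1}]'| grep -E "tool_pos|force:"
```

```text
tool_pos: [0.4857, 0.0564, 0.1138]
force: [-2.0, -0.9, 4.3]
grasp_force: 2.2
tool_pos: [0.4857, 0.0564, 0.1106]
force: [0.2, -0.3, 3.3]
grasp_force: 2.0
```

The catch is about 4.9 mm in. I'll hold it for a second and look.

```bash
python3 -m pendant '[{"tx":0,"ty":0,"tz":0,"spin":0,"claw":1},{"tx":0,"ty":0,"tz":0,"spin":0,"claw":1},{"tx":0,"ty":0,"tz":0,"spin":0,"claw":1},{"tx":0,"ty":0,"tz":0,"spin":0,"claw":1},{"tx":0,"ty":0,"tz":0,"spin":0,"claw":1},{"tx":0,"ty":0,"tz":0,"spin":0,"claw":1},{"tx":0,"ty":0,"tz":0,"spin":0,"claw":1}]'| grep -E "tool_pos|force:"
python3 - <<'E'
from cell import cams
import cv2
a=cams.read_camera("top")[:,:,::-1][180:420,200:480]; b=cams.read_camera("scene")[:,:,::-1][110:350,200:480]; cv2.imwrite("pics/s2.png",cv2.resize(cv2.hconcat([a,b]),(800,343)))
E
```

```text
tool_pos: [0.4856, 0.0564, 0.1106]
force: [1.5, 0.1, 3.1]
grasp_force: 2.0
```

View pics/s2.png

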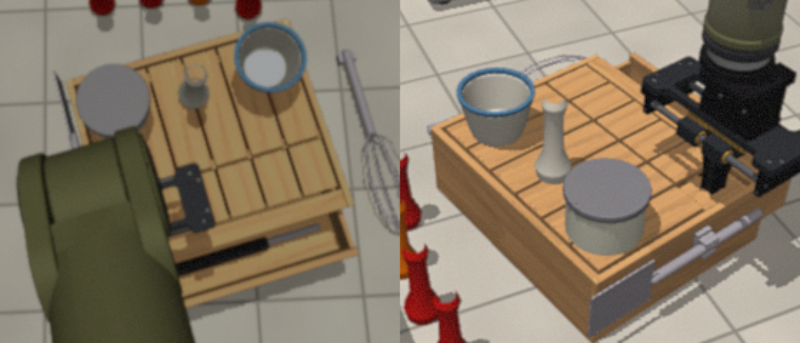

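The drawer stands out at the front, in the left picture from about (180,250) to (350,250), and the mortar, pestle, tub and whisk are where they were. I'll let the catch up, lift straight, then move aside.

```bash
python3 -m pendant '[{"tx":0,"ty":0,"tz":-0.04,"spin":0,"claw":1},{"tx":0,"ty":0,"tz":-0.06,"spin":0,"claw":1},{"tx":0,"ty":0,"tz":-0.1,"spin":0,"claw":1},{"tx":0,"ty":0,"tz":-0.3,"spin":0,"claw":1},{"tx":0,"ty":0,"tz":-0.5,"spin":0,"claw":1},{"tx":0,"ty":0,"tz":-0.5,"spin":0,"claw":1},{"tx":0,"ty":0,"tz":-0.5,"spin":0,"claw":1},{"tx":0,"ty":0,"tz":-0.5,"spin":0,"claw":1},{"tx":0,"ty":0,"tz":-0.3,"spin":0,"claw":1},{"tx":0,"ty":0,"tz":0,"spin":0,"claw":1}]'| grep -E "tool_pos|force:"
python3 -m pendant '[{"tx":0,"ty":-0.5,"tz":0,"spin":0,"claw":1},{"tx":0,"ty":-0.5,"tz":0,"spin":0,"claw":1},{"tx":0,"ty":-0.5,"tz":0,"spin":0,"claw":1},{"tx":0,"ty":-0.5,"tz":0,"spin":0,"claw":1},{"tx":0,"ty":-0.5,"tz":0,"spin":0,"claw":1},{"tx":0,"ty":-0.5,"tz":0,"spin":0,"claw":1},{"tx":0,"ty":-0.5,"tz":0,"spin":0,"claw":1},{"tx":0,"ty":-0.5,"tz":0,"spin":0,"claw":1},{"tx":0,"ty":0,"tz":0,"spin":0,"claw":1},{"tx":0,"ty":0,"tz":0,"spin":0,"claw":1}]'| grep -E "time|tool_pos|force:"
python3 - <<'E'
from cell import cams
import cv2
a=cams.read_camera("top")[:,:,::-1][180:420,200:480]; b=cams.read_camera("scene")[:,:,::-1][110:350,200:480]; cv2.imwrite("pics/s3.png",cv2.resize(cv2.hconcat([a,b]),(800,343)))
E
```

```text
tool_pos: [0.486, 0.0565, 0.2516]
force: [0.2, 0.7, 0.3]
grasp_force: 0.0
time_s: 14.75
tool_pos: [0.4389, 0.2495, 0.2497]
force: [0.4, -1.1, 0.1]
grasp_force: 0.0
```

View pics/s3.png

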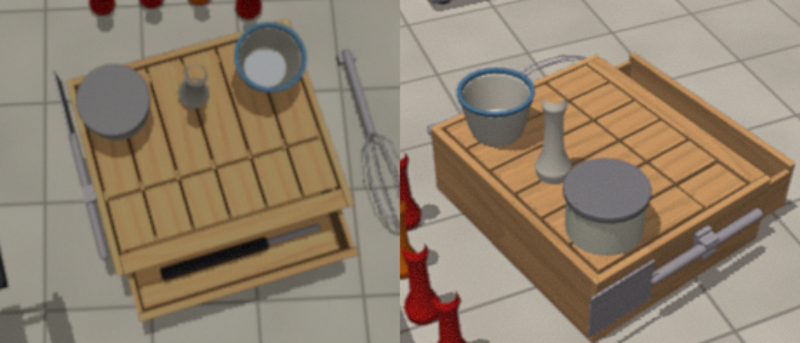

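The drawer is fully open (its front edge runs from about (145,315) to (350,250)), the row is clear and nothing else has moved. Handing in.

```bash
python3 -c "
from cell import env
print(env.sign_off())"
```

```text
the job is handed in; nothing more can be done
None
```

The catch was the slat at the row's +y end (y = +120 mm); pressing it about 5 mm sprang the drawer open, and I then lifted the hand clear and handed in at about 15 s, with the mortar, pestle, tub and whisk where they stood.

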